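# Close the terminal bay with its snap cover

### The job

Close the wiring bay of the grey terminal housing with the loose flat cover lying on its deck: slide the cover along the deck into the bay so that its leading edge goes under the two fixed lips, then press it down until both spring catches have snapped over its rear edge and it sits level, fully home. Press gently, do not hammer or force it (never more than about 50 N), and leave the relay on the housing and the carton and screwdriver on the bench where they are.

Things in the scene. Friction and masses are not known exactly. Their poses are not given: they have to be found in the camera images.
- housing: Fixed grey steel terminal housing, 210 (its x) x 380 (its y) x 55 mm high. Origin: centre of its underside, on the bench. Its flat top, the deck, has a rectangular bay: x -72.5 to +72.5, y +13.5 to +116 mm from the origin, sharp-edged, 12 mm deep down to two ledges 12 mm wide along its two x ends; open between them, with terminals lower down.
- bay_seat (a point): Centre of the bay at ledge height (43 mm above the bench, 12 mm below the deck); axes as the housing's. Home of the cover's origin, with 1.2 mm of play each way in y and 2.5 mm in x. Seated, the cover's top is flush with the deck.
- deck (a point): A point on the deck's top, on the housing's centre line, 80 mm from its origin towards -y; axes as the housing's. The cover starts on this plain part of the deck and is slid in towards +y.
- lips (a point): Midpoint between the two fixed steel lips at the bay's +y wall, at deck height. Lips: 24 mm wide, at x = -45 and +45 mm, reaching 5.5 mm into the bay; underside 6.5 mm above the ledges, top flush with the deck.
- cover: Loose rigid grey plastic cover, 0.2 to 0.36 kg. Flange 140 (x) x 100 (y) x 4 mm, on it a raised panel 124 x 84 mm; 12 mm thick in all; short dark stripes nearer its +y edge. Origin: centre of its underside. Starts flat on the deck, skewed up to 0.3 rad and up to 20 mm off the centre line. Too wide to grasp: push it by its 4 mm high flange edges.
- cover_catch_edge (a point): Middle of the cover's lower rear (-y) edge, 50 mm from its origin: it goes under the catches. Slid past the bay's rim with its ends lined up, the cover tips nose-down into the bay; pushed on to the +y wall, its front goes under the lips and this edge drops on the catch noses, about 8 mm too high. Pressed down near this edge, it snaps under them.
- catch_a (a joint): Spring catch at the bay's -y wall, x = -42 mm, 22 mm wide: a steel nose, top bevelled, 5 mm out of the wall, flat underside 5 mm above the ledge. Value: metres pushed back into the wall; 0 = fully out (sprung), at most 0.008. Pressing the cover past one catch takes about 4 to 12 N, depending on friction.
- catch_b (a joint): The same catch at the housing's x = +42 mm.
- relay: Bystander: plug-in relay, 30 x 42 x 58 mm high, standing on the deck near the housing's +y end.
- carton: Bystander: small white carton, 90 x 70 x 60 mm, on the bench at the left.
- screwdriver: Bystander: screwdriver lying on the bench at the right.

How it is judged:
At the end, for the whole second after the job is handed in: The cover lies in the bay within 6 mm of its centre, level to 0.03 rad and down on the ledges to 2 mm at its centre and at its rear edge, both catches sprung fully out again over it (pushed back less than 1.5 mm), everything at rest (horizontal distance between cover and bay_seat below 0.006 m and z of each of cover, cover_catch_edge in the frame of bay_seat below 0.002 m and angle between cover's own z axis and vertical below 0.03 rad and value of joint each of catch_a, catch_b below 0.0015 m and linear speed of cover below 0.01 m/s); the robot touches nothing.
It fails at once if the fingers press on the cover with more than 50 N (contact force between the fingers and cover above 50 N).
It fails at once if the relay, the carton or the screwdriver is moved by more than 30 mm (distance of any of relay, carton, screwdriver from where it was at the start of the episode above 0.03 m).
It also fails if it takes over 72 s, if anything falls off the work surface, if the arm or the gripper's body presses on something with over 40 N, if the wrist force passes 120 N, or if a joint passes its speed limit or range.

### The arm

A 6-joint arm with a two-finger parallel gripper is mounted at the origin on the work surface. World frame = base frame: x ahead of the robot, y to its left, z up, the work surface at z = 0. Lengths are in m, angles in rad, forces in N, time in s.
With the tool pointing down it reaches from about 0.3 to 0.875 m from the base axis. Payload 4.2 kg.
Tool frame: the origin (TCP) lies at the very end of the fingers, on their centre line; the grasp point (between the pads) lies 19 mm behind it (env.tcp_to_grasp is the distance from the TCP to the grasp point, in m); z points along the fingers, y is the line along which they close (so a half turn about z gives the same grasp; the last joint's range is limited). The gripper opens to 85 mm and grips with 20 to 120 N. Pads are 22 mm wide; open, the fingers measure 114 mm over their backs; the gripper's body (76 mm by 85 mm) begins 54 mm behind the grasp point. The pads swing forward as they close: fully open they stand 13 mm farther back than shut.
Start: joints at [-1.223, 0.32, 1.565, -0, 1.257, -0.02], TCP at [0.207, -0.537, 0.231] pointing down, gripper open.
Joint ranges: [-3.11, 3.11], [-0.84, 2.01], [0.21, 2.61], [-1.34, 4.49], [0.05, 2.63], [-2.56, 2.56]. Speed limits (rad/s): [2.57, 2.57, 3.14, 3.14, 3.14, 3.14].

### API

Orientations are given as a 3x3 rotation matrix whose columns are the frame's x, y, z axes.
In Python, from workcell import monitor, imaging, job, env gives the robot as it stands.
- The arm moves only by the tool arm_command, never from a script. Its argument "deltas" is a list of rows, each an object with "twist": the turn, a rotation vector about the tool's x, y, z in units of 8 degrees (1.0 is 8 degrees), a list of three; "slide": the shift along the tool's x, y, z in units of 40 mm (1.0 is 40 mm), a list of three; "claw": the opening, from 0 (shut) to 1 (fully open). A call has 1 to 8 rows; each row is the pose to reach, as a shift and turn from the pose commanded when the call began, along the tool's axes at that moment; what a row does not reach only later rows make up. A row lasts 1/8 s, in which the tool goes at most 62.5 mm and 10.7 degrees, less where a joint would pass 70% of its speed; a pose out of reach is approached as far as the arm can. A call with a gripper value outside its range is refused whole. The fingers move at their own pace and stop on an object; "newtons" is the grip in N (left out, the last holds). Time passes only in rows, so rows that repeat a pose let the fingers close. It gives the time, the measured TCP pose, the force, the opening and the grip force at its end, in the units of the state.
- monitor.sense(): the state, without advancing time (a new reading comes with each control period).
- imaging.snapshot(name): name is "side" or "top" or "wrist"; returns a dict with "frame" (420x560x3 uint8, red, green, blue), "range_z" (420x560 float32, m along the optical axis (not along the pixel's ray), 0 where there is no reading), "vertical_fov" (degrees; the focal length in pixels is half the picture's height over the tangent of half this angle, whatever the lens; pixels are square), "cx", "cy" (the principal point, pixels), "R" (3x3) and "t" (3): a world point X has camera coordinates R X + t; the wrist camera has in their place "tool_from_camera" (4x4, takes a point from camera to tool coordinates, whose origin is the TCP and whose axes are the flange's). Camera axes: x right, y down, z forward; pixel columns grow to the right and rows downward; lengths in m; the calibration is good to about 2 mm. A picture is of the moment at which its call begins: read the wrist's pose just before it.
- job.sign_off(): hands the job in; it is judged then, once.
The state is a dict: "time_s": time; "joint_pos": joint angles; "joint_vel": joint speeds; "joint_torque": joint torques, N m; "eef_pos": TCP position; "tool_rot": TCP orientation; "force": force on the tool from outside, world axes, zero at the start; "ft_torque": the same for the moment, N m; "grip_width": finger opening in m; "gripper_force": force on a finger pad.
Only numpy, scipy, OpenCV 4.12 (cv2) and the standard library are available. Lean on these libraries where they do the work, as an engineer would, in place of code of your own. Each camera call takes 0.05 s, during which the arm holds its last target. There are 200 camera calls.

## Working session

There is one attempt and no reset: what is moved stays moved. The work goes in short steps, Python scripts to look and compute and a tool call to move; the robot and the scene stay as the last step left them, time stands still between calls to the robot, and variables do not carry over. Pictures are saved under pics/ and viewed, at most 10 in all, crops included, and the job is handed in when it is done.

Besides the shell and the picture viewer there is one more tool, called after "Request:" by a JSON object that holds its "method" and its "body", one argument or row to a line. arm_command: Moves the arm, as the interface text tells. Its arguments: {"type":"object","properties":{"deltas":{"type":"array","items":{"type":"object","properties":{"twist":{"type":"array","items":{"type":"number"}},"slide":{"type":"array","items":{"type":"number"}},"claw":{"type":"number"}}}},"newtons":{"type":"number"}},"required":["deltas"]}

```bash
mkdir -p pics
python3 - <<'E'
from workcell import monitor, imaging, job, env
import cv2, numpy as np, pickle
s=monitor.sense(); print(s['time_s'],s['eef_pos'],np.round(s['tool_rot'],3).tolist(),s['force'],s['grip_width'])
for n in('top','side'):
    d=imaging.snapshot(n); pickle.dump(d,open(f'{n}.pkl','wb'))
    cv2.imwrite(f'pics/{n}0.png',d['frame'][:,:,::-1]); print(n,d['vertical_fov'],d['cx'],d['cy'],np.round(d['R'],3).tolist(),d['t'], -d['R'].T@d['t'])
E
```

```text
0.0 [ 0.20659126 -0.53608215  0.23048618] [[0.933, 0.36, -0.001], [0.36, -0.933, 0.002], [0.0, -0.002, -1.0]] [ 0.05595116 -0.47051217  0.237775  ] 0.08536869912851867
top 57.132760193877736 276.6119387013653 215.40555765519125 [[0.021, -1.0, 0.011], [-0.995, -0.022, -0.101], [0.101, -0.008, -0.995]] [-0.03835822  0.53255115  1.08938496] [ 0.42075319 -0.01732523  1.13776458]
side 57.82702551708529 284.04057708934096 207.43937803458675 [[-0.913, -0.409, 0.002], [-0.233, 0.516, -0.825], [0.336, -0.753, -0.566]] [0.45196539 0.19935652 0.88942707] [0.15986549 0.75178755 0.66659939]
```

View pics/top0.png

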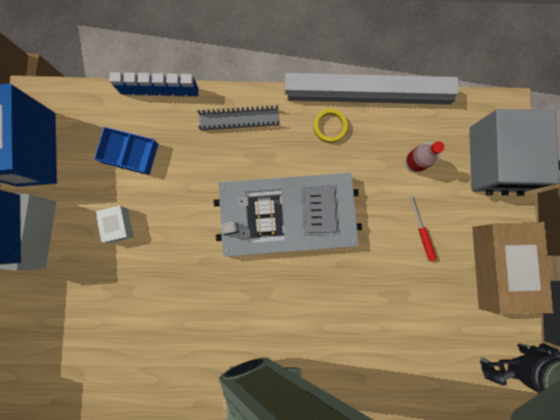

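View pics/side0.png

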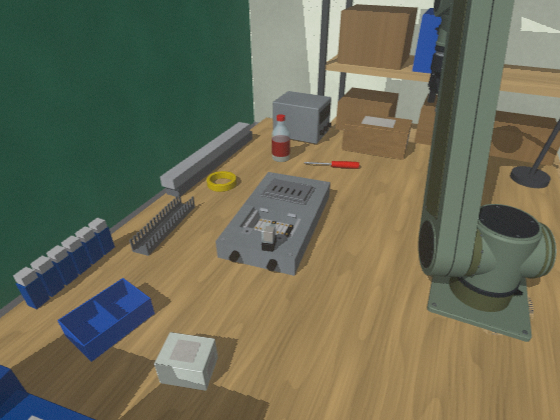

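The top view shows the housing at columns 220–357, rows 175–255, with its +y end (relay at 235,230) on the left. The cover is at about (321,210) with dark stripes on its left half, the bay at (265,213), the carton at (113,224) and the screwdriver at (424,230). The side view agrees.

```bash
cat > h.py <<'E'
import numpy as np, cv2
def cloud(d,R,t):
    "world points (HxWx3) from depth; X_cam = R X + t"
    z=d['range_z']; f=d['frame'].shape[0]/2/np.tan(np.radians(d['vertical_fov']/2))
    v,u=np.mgrid[:z.shape[0],:z.shape[1]]
    c=np.stack([(u-d['cx'])/f*z,(v-d['cy'])/f*z,z],-1)
    return (c-t)@R
def rect(P,m):
    n,l,s,_=cv2.connectedComponentsWithStats(m.astype(np.uint8))
    k=1+np.argmax(s[1:,4]); q=P[l==k]
    return cv2.minAreaRect((q[:,:2]*1000).astype(np.float32)),len(q),q
E
python3 - <<'E'
import pickle; from h import *
d=pickle.load(open('top.pkl','rb')); P=cloud(d,d['R'],d['t']); Z=P[...,2]
print('bench z',np.median(Z[270:340,300:460]),'deck z',np.median(Z[190:230,343:349]),'cover z',np.median(Z[195:228,325:334]))
roi=np.zeros(Z.shape,bool); roi[165:270,205:375]=1
print('housing',rect(P,roi&(Z>.042)&(Z<.075))[:2])
print('cover',rect(P,roi&(Z>.0615)&(Z<.075)&(np.arange(560)>290))[:2])
E
```

```text
bench z 0.0005466386004402655 deck z 0.05555744305059407 cover z 0.06728947446280147
housing (((536.753173828125, -59.05043029785156), (210.5212860107422, 385.2311706542969), 5.688985347747803), 8214)
cover (((550.7232055664062, -147.1841278076172), (134.84255981445312, 95.2911605834961), 2.553025960922241), 1350)
```

Request:
{"method": "arm_command", "body": {
  "deltas": [
    {"twist": [0,0,-9.3],"slide": [11.6,-6.9,-1.75],"claw": 1},
    {"twist": [0,0,-9.3],"slide": [11.6,-6.9,-1.75],"claw": 1},
    {"twist": [0,0,-9.3],"slide": [11.6,-6.9,-1.75],"claw": 1},
    {"twist": [0,0,-9.3],"slide": [11.6,-6.9,-1.75],"claw": 1},
    {"twist": [0,0,-9.3],"slide": [11.6,-6.9,-1.75],"claw": 1},
    {"twist": [0,0,-9.3],"slide": [11.6,-6.9,-1.75],"claw": 1},
    {"twist": [0,0,-9.3],"slide": [11.6,-6.9,-1.75],"claw": 1},
    {"twist": [0,0,-9.3],"slide": [11.6,-6.9,-1.75],"claw": 1}
  ]
}}

```text
time_s: 1.1
eef_pos: [0.5141, -0.145, 0.2956]
tool_rot: [[-0.096, 0.995, -0.0], [0.995, 0.096, -0.0], [-0.0, -0.0, -1.0]]
force: [1.0, -1.0, -0.2]
grip_width: 0.0854
gripper_force: 0.0
```

```bash
cat >> h.py <<'E'
def wrist(name=None):
    from workcell import monitor, imaging
    s=monitor.sense(); d=imaging.snapshot('wrist'); T=np.array(d['tool_from_camera'])
    Rt=np.array(s['tool_rot']); Rw=Rt@T[:3,:3]; p=Rt@T[:3,3]+s['eef_pos']
    R=Rw.T; t=-R@p
    if name: cv2.imwrite(f'pics/{name}.png',d['frame'][:,:,::-1])
    return s,d,R,t,cloud(d,R,t)
E
python3 - <<'E'
from h import *; import pickle
from workcell import monitor,imaging
a=monitor.sense()['eef_pos']; imaging.snapshot('top')
s,d,R,t,P=wrist('w1'); pickle.dump((s,d,R,t,P),open('w1.pkl','wb'))
print(a,s['eef_pos'],np.round(d['tool_from_camera'],3).tolist(),d['vertical_fov'])
E
```

```text
[ 0.51408649 -0.14497866  0.29560833] [ 0.51887002 -0.13907005  0.29630329] [[-0.0, -0.951, -0.309, 0.078], [1.0, -0.0, 0.0, 0.0], [-0.0, -0.309, 0.951, -0.142], [0.0, 0.0, 0.0, 1.0]] 61.41020061011166
```

View pics/w1.png

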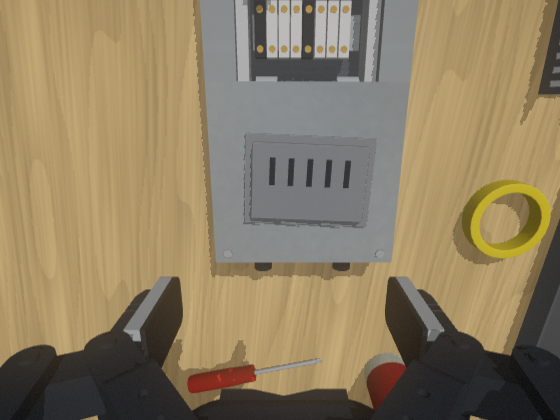

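The wrist view (up = housing +y) shows the bay's rear rim at row 81 with catches near (265,79) and (348,79). The cover's flange corners are about (247,134), (375,140), (368,227) and (245,224), and the deck's near edge is at row 262.

```bash
cat >> h.py <<'E'
def ray(d,R,t,uv,z):
    f=d['frame'].shape[0]/2/np.tan(np.radians(d['vertical_fov']/2)); uv=np.atleast_2d(uv).astype(float)
    D=np.c_[(uv-[d['cx'],d['cy']])/f,np.ones(len(uv))]@R; c=-R.T@t
    return (c+D*((z-c[2])/D[:,2])[:,None])[:,:2]
def fit(pts):
    "robust line: point, direction"
    l=cv2.fitLine(np.float32(pts*1000),cv2.DIST_HUBER,0,.01,.01).ravel(); return l[2:]/1000,l[:2]*np.sign(l[:2].sum())
E
cat > m.py <<'E'
from h import *; import pickle
s,d,R,t,P=pickle.load(open('w1.pkl','rb')); Z=P[...,2]
print('z bench',np.median(Z[100:200,50:150]),'deck',np.median(Z[95:125,230:380]),np.std(Z[95:125,230:380]),'flange',np.median(Z[224,260:350]),'panel',np.median(Z[195:215,270:350]),np.std(Z[195:215,270:350]))
zd=np.median(Z[95:125,230:380])-.055; 
deck=Z>.04
L=[];Rr=[]
for v in range(20,250,3):
    u=np.flatnonzero(deck[v,180:450])+180
    L.append((u[0]-.5,v));Rr.append((u[-1]+.5,v))
pl,dl=fit(ray(d,R,t,L,.055));pr,dr=fit(ray(d,R,t,Rr,.055))
dy=dl+dr;dy/=np.linalg.norm(dy);dx=np.array([dy[1],-dy[0]])
print('yaw L,R',[np.degrees(np.arctan2(-q[0],q[1])) for q in(dl,dr)],'width',(pr-pl)@dx)
# bay rim & front edge
rim=[];
for u in list(range(285,335,3)):
    v=np.flatnonzero(Z[60:120,u]>.05)[0]+60; rim.append((u,v-.5))
fr=[(u,np.flatnonzero(deck[240:290,u])[-1]+240.5) for u in range(290,325,3)]
rp=ray(d,R,t,rim,.055);fp=ray(d,R,t,fr,.055)
cx=((pl+pr)/2)@dx; ry=np.median(rp@dy); fy=np.median(fp@dy)
print('rim to end (expect .2035)',ry-fy)
o=dx*cx+dy*(ry-.0135); print('housing',o,np.degrees(np.arctan2(-dy[0],dy[1])))
H=np.stack([dx,dy])  # world->housing xy
np.savez('house.npz',H=H,o=o)
roi=np.zeros(Z.shape,bool);roi[115:240,225:395]=1
for lo,nm in((.063,'panel'),(.057,'flange')):
    r,n,q=rect((P-[*o,0])@np.block([[H.T,np.zeros((2,1))],[np.zeros((1,2)),1]]),roi&(Z-zd>lo)&(Z<.08)); print(nm,r,n)
E
python3 m.py
```

```text
z bench -0.00042387229097785986 deck 0.054614211343411545 0.022893260041585192 flange 0.056736794865797774 panel 0.06662125801802092 0.020798172312837582
yaw L,R [np.float32(5.6544785), np.float32(5.622473)] width 0.2102186
rim to end (expect .2035) 0.2031831574465871
housing [ 0.53660886 -0.0559648 ] 5.638475
panel ((2.8649978637695312, -91.026123046875), (84.16487884521484, 124.20942687988281), 87.59870147705078) 8687
flange ((3.2920684814453125, -91.52330017089844), (101.09623718261719, 140.9234161376953), 87.52217864990234) 11240
```

```bash
cat > go.py <<'E'
import sys,numpy as np; from workcell import monitor
f=np.load('house.npz'); H,o=f['H'],f['o']; s=monitor.sense(); p=np.array(s['eef_pos']); R=np.array(s['tool_rot'])
Rh=np.array([[*H[1],0],[*H[0],0],[0,0,-1.]]).T   # tool x=housing y, tool y=housing x
print('t',round(s['time_s'],2),'now housing mm',np.round(H@(p[:2]-o)*1000,1),round(p[2]*1000,1),'F',np.round(s['force'],1),'yaw err deg',np.degrees(np.arctan2(R[0,0]*Rh[1,0]-R[1,0]*Rh[0,0],R[:,0]@Rh[:,0])).round(2))
for a in sys.argv[1:]:
    x,y,z=np.array(list(map(float,a.split(','))))/1000
    w=np.r_[o+H.T@[x,y],z]; print(a,'slide',np.round(R.T@(w-p)/.04,3))
E
python3 go.py 98,-56,120 98,-56,56.5 84.5,-56,56.5
```

```text
t 1.2 now housing mm [-28.6 -84. ] 295.7 F [-0.5 -0.8 -0.1] yaw err deg -0.22
98,-56,120 slide [0.681 3.157 4.402]
98,-56,56.5 slide [0.679 3.153 5.989]
84.5,-56,56.5 slide [0.68  2.816 5.988]
```

Request:
{"method": "arm_command", "body": {
  "deltas": [
    {"slide": [0.68,3.15,2.5],"claw": 0},
    {"slide": [0.68,3.15,4.4],"claw": 0},
    {"slide": [0.68,3.15,4.4],"claw": 0},
    {"slide": [0.68,3.15,4.4],"claw": 0},
    {"slide": [0.68,3.15,4.4],"claw": 0},
    {"slide": [0.68,3.15,4.4],"claw": 0},
    {"slide": [0.68,3.15,4.4],"claw": 0},
    {"slide": [0.68,3.15,4.4],"claw": 0}
  ]
}}

```text
$.deltas[0]: bad value
```

```bash
python3 go.py 98,-56,70 98,-56,57 84.5,-56,57; python3 -c "
from h import wrist; wrist('w2')"
```

```text
t 1.2 now housing mm [-28.6 -84. ] 295.7 F [-0.5 -0.8 -0.1] yaw err deg -0.22
98,-56,70 slide [0.679 3.154 5.652]
98,-56,57 slide [0.679 3.153 5.977]
84.5,-56,57 slide [0.68  2.816 5.976]
```

View pics/w2.png

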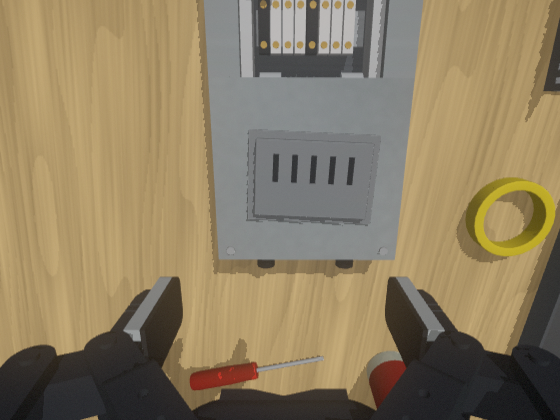

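The picture is unchanged, because the move was refused for leaving out the twist. I'll send it again with a twist.

Request:
{"method": "arm_command", "body": {
  "deltas": [
    {"twist": [0,0,0],"slide": [0.68,3.15,2.5],"claw": 0},
    {"twist": [0,0,0],"slide": [0.68,3.15,4.4],"claw": 0},
    {"twist": [0,0,0],"slide": [0.68,3.15,4.4],"claw": 0},
    {"twist": [0,0,0],"slide": [0.68,3.15,4.4],"claw": 0},
    {"twist": [0,0,0],"slide": [0.68,3.15,4.4],"claw": 0},
    {"twist": [0,0,0],"slide": [0.68,3.15,4.4],"claw": 0},
    {"twist": [0,0,0],"slide": [0.68,3.15,4.4],"claw": 0}
  ]
}}

```text
time_s: 2.12
eef_pos: [0.6363, -0.1086, 0.1219]
tool_rot: [[-0.094, 0.996, 0.003], [0.996, 0.094, -0.001], [-0.001, 0.003, -1.0]]
force: [-0.5, 0.1, 0.4]
grip_width: -0.0005
gripper_force: 0.0
```

```bash
python3 go.py 98,-56,70 98,-56,57 84.5,-56,57; python3 -c "
from h import wrist; wrist('w3')"
```

```text
t 2.12 now housing mm [ 94.  -62.2] 121.9 F [-0.5  0.1  0.4] yaw err deg 0.22
98,-56,70 slide [0.157 0.096 1.297]
98,-56,57 slide [0.158 0.095 1.622]
84.5,-56,57 slide [ 0.156 -0.243  1.621]
```

View pics/w3.png

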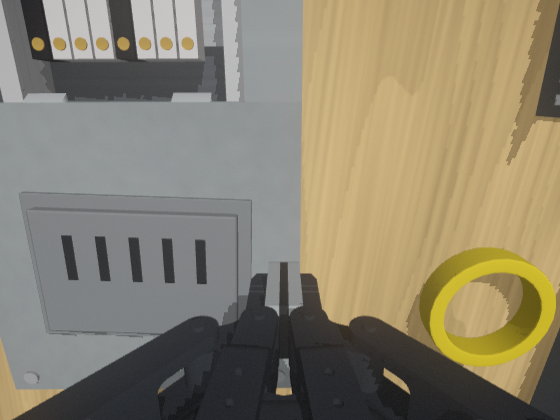

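The closed fingers (tip near (285,265)) stand clear to the right of the cover's +x edge, which is at about column 250. I'll go down in two stages.

Request:
{"method": "arm_command", "body": {
  "deltas": [
    {"twist": [0,0,0],"slide": [0,0,0.7],"claw": 0},
    {"twist": [0,0,0],"slide": [0,0,1.2],"claw": 0},
    {"twist": [0,0,0],"slide": [0,0,1.2],"claw": 0},
    {"twist": [0,0,0],"slide": [0,0,1.2],"claw": 0},
    {"twist": [0,0,0],"slide": [0,0,1.2],"claw": 0}
  ]
}}

```text
time_s: 2.8
eef_pos: [0.6369, -0.1079, 0.0731]
tool_rot: [[-0.095, 0.995, 0.003], [0.995, 0.095, -0.001], [-0.001, 0.003, -1.0]]
force: [-0.6, -0.0, -0.9]
grip_width: 0.0001
gripper_force: 0.0
```

```bash
python3 go.py 98,-56,57 84.5,-56,57
```

```text
t 2.8 now housing mm [ 94.7 -61.5] 73.1 F [-0.6 -0.  -0.9] yaw err deg 0.17
98,-56,57 slide [0.139 0.082 0.403]
84.5,-56,57 slide [ 0.138 -0.256  0.402]
```

Request:
{"method": "arm_command", "body": {
  "deltas": [
    {"twist": [0,0,0],"slide": [0.13,0,0.2],"claw": 0},
    {"twist": [0,0,0],"slide": [0.13,0,0.4],"claw": 0},
    {"twist": [0,0,0],"slide": [0.13,0,0.4],"claw": 0},
    {"twist": [0,0,0],"slide": [0.13,0,0.4],"claw": 0}
  ]
}}

```text
time_s: 3.3
eef_pos: [0.6354, -0.1024, 0.0551]
tool_rot: [[-0.096, 0.995, -0.001], [0.995, 0.096, -0.0], [0.0, -0.001, -1.0]]
force: [-0.8, -0.5, -1.4]
grip_width: -0.0
gripper_force: 0.0
```

```bash
python3 go.py 84.5,-56,57
```

```text
t 3.3 now housing mm [ 93.8 -56. ] 55.1 F [-0.8 -0.5 -1.4] yaw err deg 0.16
84.5,-56,57 slide [-0.002 -0.231 -0.047]
```

Request:
{"method": "arm_command", "body": {
  "deltas": [
    {"twist": [0,0,0],"slide": [0,0,-0.04],"claw": 0},
    {"twist": [0,0,0],"slide": [0,-0.06,-0.04],"claw": 0},
    {"twist": [0,0,0],"slide": [0,-0.12,-0.04],"claw": 0},
    {"twist": [0,0,0],"slide": [0,-0.17,-0.04],"claw": 0},
    {"twist": [0,0,0],"slide": [0,-0.21,-0.04],"claw": 0},
    {"twist": [0,0,0],"slide": [0,-0.24,-0.04],"claw": 0},
    {"twist": [0,0,0],"slide": [0,-0.24,-0.04],"claw": 0}
  ]
}}

```text
time_s: 4.18
eef_pos: [0.626, -0.1035, 0.0572]
tool_rot: [[-0.095, 0.995, 0.0], [0.995, 0.095, -0.0], [-0.0, 0.0, -1.0]]
force: [-0.2, -0.8, -0.1]
grip_width: 0.0003
gripper_force: 0.0
```

```bash
python3 go.py
cat > m2.py <<'E'
from h import *; import sys
f=np.load('house.npz'); H,o=f['H'],f['o']
s,d,R,t,P=wrist(sys.argv[1] if len(sys.argv)>1 else None); Q=P.copy(); Q[...,:2]=(P[...,:2]-o)@H.T
Z=Q[...,2]; x,y=Q[...,0],Q[...,1]
dk=(abs(x)<.095)&(y>-.18)&(y<.01)
z0=np.median(Z[dk&(Z>.045)&(Z<.0575)])-.055; print('deck dz mm',z0*1000)
m=(abs(x)<.09)&(y>-.18)&(y<.06)&(Z-z0>.0635)&(Z<.075)&(d['range_z']>.13)
r,n,q=rect(Q,m); print('panel',np.round(r[0],1),np.round(r[1],1),'yaw',round((r[2]+45)%90-45,2),n)
E
python3 m2.py
```

```text
t 4.17 now housing mm [ 84.3 -56.1] 57.2 F [-0.2 -0.8 -0.1] yaw err deg 0.17
deck dz mm -0.2945050333690649
panel [ -4.5 -68.7] [141.5  66.1] yaw 26.45 21174
```

Request:
{"method": "arm_command", "body": {
  "deltas": [
    {"twist": [0,0,0],"slide": [0,0.2,-0.02],"claw": 0},
    {"twist": [0,0,0],"slide": [0,0.2,-1.2],"claw": 0},
    {"twist": [0,0,0],"slide": [-1,-0.7,-2.5],"claw": 0.5},
    {"twist": [0,0,0],"slide": [-2.65,-2.1,-3.5],"claw": 1},
    {"twist": [0,0,0],"slide": [-2.65,-2.1,-3.5],"claw": 1},
    {"twist": [0,0,0],"slide": [-2.65,-2.1,-3.5],"claw": 1},
    {"twist": [0,0,0],"slide": [-2.65,-2.1,-3.5],"claw": 1},
    {"twist": [0,0,0],"slide": [-2.65,-2.1,-3.5],"claw": 1}
  ]
}}

```text
time_s: 5.22
eef_pos: [0.5529, -0.2159, 0.1962]
tool_rot: [[-0.097, 0.995, -0.001], [0.995, 0.097, 0.001], [0.001, -0.001, -1.0]]
force: [-0.7, 0.4, -0.3]
grip_width: 0.0854
gripper_force: 0.0
```

```bash
python3 m2.py w4; python3 go.py 0,-162,85
```

```text
deck dz mm -0.32075375016517305
panel [  2.8 -91.3] [ 84.3 124.7] yaw -2.51 19628
t 5.28 now housing mm [   0.5 -160.7] 196.2 F [-0.6  0.1  0.4] yaw err deg 0.08
0,-162,85 slide [-0.034 -0.009  2.779]
```

View pics/w4.png

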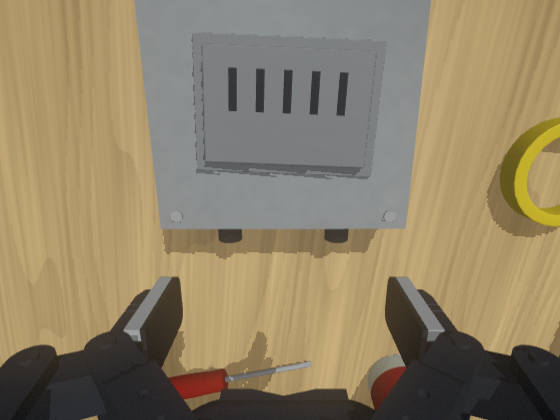

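The cover is unmoved: panel centre (2.8,-91.3), skew -2.5°. In the picture it spans columns 195–385, rows 35–178. The closed finger tip is therefore only about 8 mm half-thick, so I'll repeat the push and go deeper.

Request:
{"method": "arm_command", "body": {
  "deltas": [
    {"twist": [0,0,0],"slide": [1.3,1.2,1.0],"claw": 0},
    {"twist": [0,0,0],"slide": [2.62,2.34,2.0],"claw": 0},
    {"twist": [0,0,0],"slide": [2.62,2.34,2.8],"claw": 0},
    {"twist": [0,0,0],"slide": [2.62,2.34,3.2],"claw": 0},
    {"twist": [0,0,0],"slide": [2.62,2.34,3.4],"claw": 0},
    {"twist": [0,0,0],"slide": [2.62,2.34,3.48],"claw": 0},
    {"twist": [0,0,0],"slide": [2.62,2.34,3.48],"claw": 0},
    {"twist": [0,0,0],"slide": [2.62,2.34,3.48],"claw": 0}
  ]
}}

```text
time_s: 6.28
eef_pos: [0.6362, -0.1045, 0.0593]
tool_rot: [[-0.094, 0.996, 0.002], [0.996, 0.094, -0.001], [-0.001, 0.002, -1.0]]
force: [0.5, -0.1, -0.1]
grip_width: 0.0001
gripper_force: 0.0
```

```bash
python3 go.py 85,-56,57 78,-56,57
```

```text
t 6.28 now housing mm [ 94.3 -58. ] 59.3 F [ 0.5 -0.1 -0.1] yaw err deg 0.22
85,-56,57 slide [ 0.05  -0.233  0.057]
78,-56,57 slide [ 0.049 -0.408  0.057]
```

Request:
{"method": "arm_command", "body": {
  "deltas": [
    {"twist": [0,0,0],"slide": [0.04,-0.1,0.04],"claw": 0},
    {"twist": [0,0,0],"slide": [0.04,-0.2,0.04],"claw": 0},
    {"twist": [0,0,0],"slide": [0.04,-0.26,0.04],"claw": 0},
    {"twist": [0,0,0],"slide": [0.04,-0.31,0.04],"claw": 0},
    {"twist": [0,0,0],"slide": [0.04,-0.36,0.04],"claw": 0},
    {"twist": [0,0,0],"slide": [0.04,-0.4,0.04],"claw": 0},
    {"twist": [0,0,0],"slide": [0.04,-0.4,0.04],"claw": 0}
  ]
}}

```text
time_s: 7.15
eef_pos: [0.6196, -0.1036, 0.0564]
tool_rot: [[-0.095, 0.995, 0.0], [0.995, 0.095, -0.0], [-0.0, 0.0, -1.0]]
force: [0.2, 0.2, 0.4]
grip_width: 0.0
gripper_force: 0.3
```

```bash
python3 go.py
```

```text
t 7.15 now housing mm [ 77.9 -55.6] 56.4 F [0.2 0.2 0.4] yaw err deg 0.16
```

Request:
{"method": "arm_command", "body": {
  "deltas": [
    {"twist": [0,0,0],"slide": [0,0.2,-0.02],"claw": 0},
    {"twist": [0,0,0],"slide": [0,0.2,-1.2],"claw": 0},
    {"twist": [0,0,0],"slide": [-1,-0.7,-2.5],"claw": 0.5},
    {"twist": [0,0,0],"slide": [-2.65,-2.0,-3.5],"claw": 1},
    {"twist": [0,0,0],"slide": [-2.65,-2.0,-3.5],"claw": 1},
    {"twist": [0,0,0],"slide": [-2.65,-2.0,-3.5],"claw": 1},
    {"twist": [0,0,0],"slide": [-2.65,-2.0,-3.5],"claw": 1},
    {"twist": [0,0,0],"slide": [-2.65,-2.0,-3.5],"claw": 1}
  ]
}}

```text
time_s: 8.15
eef_pos: [0.5504, -0.2157, 0.1954]
tool_rot: [[-0.097, 0.995, -0.002], [0.995, 0.097, 0.001], [0.001, -0.002, -1.0]]
force: [-0.1, -0.6, 0.1]
grip_width: 0.0857
gripper_force: 0.0
```

```bash
python3 m2.py; python3 go.py
```

```text
deck dz mm -0.31260990586285536
panel [  0.4 -92.2] [ 84.2 124.3] yaw -1.59 19654
t 8.2 now housing mm [  -2.  -160.4] 195.4 F [0.  0.1 0.2] yaw err deg 0.08
```

```bash
python3 - <<'E'
from h import *
s,d,R,t,P=wrist(); q=(P-s['eef_pos'])@np.array(s['tool_rot'])*1000
m=(d['range_z']>.05)&(d['range_z']<.19)&(q[...,2]<20); p=q[m]
for lo,hi in((-80,-30),(30,80)):
    a=p[(p[:,1]>lo)&(p[:,1]<hi)]; a=a[np.argsort(-a[:,2])][:300]; print('tips z',a[[0,30,100,299],2].round(1),'x',np.percentile(a[:,0],[2,98]).round(1),'y',np.percentile(a[:,1],[2,98]).round(1))
E
python3 go.py 0,-163,85 0,-163,44
```

```text
tips z [-12.2 -14.  -15.9 -19.2] x [-11.1  10.5] y [-48.5 -42.2]
tips z [-12.2 -14.  -16.  -19.4] x [-10.9  10.4] y [42.5 49. ]
t 8.25 now housing mm [  -2.  -160.4] 195.5 F [-1.1 -0.6 -0.6] yaw err deg 0.08
0,-163,85 slide [-0.067  0.053  2.763]
0,-163,44 slide [-0.067  0.054  3.788]
```

Request:
{"method": "arm_command", "body": {
  "deltas": [
    {"twist": [0,0,0],"slide": [-0.07,0.05,1.5],"claw": 1},
    {"twist": [0,0,0],"slide": [-0.07,0.05,2.8],"claw": 1},
    {"twist": [0,0,0],"slide": [-0.07,0.05,3.4],"claw": 1},
    {"twist": [0,0,0],"slide": [-0.07,0.05,3.7],"claw": 1},
    {"twist": [0,0,0],"slide": [-0.07,0.05,3.75],"claw": 1},
    {"twist": [0,0,0],"slide": [-0.07,0.05,3.75],"claw": 1},
    {"twist": [0,0,0],"slide": [-0.07,0.05,3.75],"claw": 1}
  ]
}}

```text
time_s: 9.12
eef_pos: [0.5531, -0.2197, 0.0476]
tool_rot: [[-0.095, 0.995, 0.002], [0.995, 0.095, -0.001], [-0.001, 0.002, -1.0]]
force: [0.1, 0.2, 0.5]
grip_width: 0.0855
gripper_force: 0.0
```

```bash
python3 go.py 0,-113,44
```

```text
t 9.12 now housing mm [   0.4 -164.6] 47.6 F [0.1 0.2 0.5] yaw err deg 0.16
0,-113,44 slide [ 1.289 -0.013  0.09 ]
```

Request:
{"method": "arm_command", "body": {
  "deltas": [
    {"twist": [0,0,0],"slide": [0,0,0.06],"claw": 1},
    {"twist": [0,0,0],"slide": [0,0,0.06],"claw": 1}
  ]
}}

```text
time_s: 9.38
eef_pos: [0.5523, -0.2194, 0.0442]
tool_rot: [[-0.095, 0.995, 0.0], [0.995, 0.095, -0.0], [-0.0, 0.0, -1.0]]
force: [-0.0, 0.5, 0.5]
grip_width: 0.0851
gripper_force: 0.0
```

Request:
{"method": "arm_command", "body": {
  "deltas": [
    {"twist": [0,0,0],"slide": [0.12,0,0],"claw": 1},
    {"twist": [0,0,0],"slide": [0.24,0,0],"claw": 1},
    {"twist": [0,0,0],"slide": [0.36,0,0],"claw": 1},
    {"twist": [0,0,0],"slide": [0.48,0,0],"claw": 1},
    {"twist": [0,0,0],"slide": [0.6,0,0],"claw": 1},
    {"twist": [0,0,0],"slide": [0.72,0,0],"claw": 1},
    {"twist": [0,0,0],"slide": [0.84,0,0],"claw": 1},
    {"twist": [0,0,0],"slide": [0.96,0,0],"claw": 1}
  ]
}}

```text
time_s: 10.38
eef_pos: [0.5488, -0.1809, 0.0441]
tool_rot: [[-0.095, 0.995, 0.0], [0.995, 0.095, -0.0], [-0.0, 0.0, -1.0]]
force: [0.3, -0.9, 0.6]
grip_width: 0.0853
gripper_force: 1.0
```

Request:
{"method": "arm_command", "body": {
  "deltas": [
    {"twist": [0,0,0],"slide": [0.12,0,0],"claw": 1},
    {"twist": [0,0,0],"slide": [0.24,0,0],"claw": 1},
    {"twist": [0,0,0],"slide": [0.24,0,0],"claw": 1},
    {"twist": [0,0,0],"slide": [0.14,0,-1],"claw": 1},
    {"twist": [0,0,0],"slide": [0.14,0,-2.5],"claw": 1},
    {"twist": [0,0,0],"slide": [0.14,0,-2.5],"claw": 1},
    {"twist": [0,0,0],"slide": [0.14,0,-2.5],"claw": 1},
    {"twist": [0,0,0],"slide": [0.14,0,-2.5],"claw": 1}
  ]
}}

```text
time_s: 11.38
eef_pos: [0.547, -0.1751, 0.1422]
tool_rot: [[-0.095, 0.995, -0.004], [0.995, 0.095, 0.001], [0.002, -0.004, -1.0]]
force: [-0.3, 0.4, -0.4]
grip_width: 0.085
gripper_force: 0.0
```

```bash
sed -i 's/y<.06)&/y<.1)\&/; s/y<.01)$/y<.01)/' m2.py; python3 m2.py; python3 go.py
```

```text
deck dz mm -0.32768376258679455
panel [ -0.3 -56.7] [ 84.1 124.4] yaw -0.2 29569
t 11.43 now housing mm [  -1.2 -119.6] 142.2 F [-0.3 -0.3  0.2] yaw err deg 0.17
```

Request:
{"method": "arm_command", "body": {
  "deltas": [
    {"twist": [0,0,-0.02],"slide": [-0.05,0,1.2],"claw": 1},
    {"twist": [0,0,-0.02],"slide": [-0.05,0,2.2],"claw": 1},
    {"twist": [0,0,-0.02],"slide": [-0.05,0,2.5],"claw": 1},
    {"twist": [0,0,-0.02],"slide": [-0.05,0,2.5],"claw": 1},
    {"twist": [0,0,-0.02],"slide": [-0.05,0,2.5],"claw": 1}
  ]
}}

```text
time_s: 12.05
eef_pos: [0.5488, -0.1777, 0.0444]
tool_rot: [[-0.098, 0.995, 0.001], [0.995, 0.098, -0.0], [-0.0, 0.001, -1.0]]
force: [0.2, -0.6, -0.3]
grip_width: 0.0853
gripper_force: 0.0
```

```bash
python3 go.py 0,-55,44
```

```text
t 12.05 now housing mm [   0.2 -122.4] 44.4 F [ 0.2 -0.6 -0.3] yaw err deg 0.0
0,-55,44 slide [ 1.684 -0.005  0.009]
```

Request:
{"method": "arm_command", "body": {
  "deltas": [
    {"twist": [0,0,0],"slide": [0.12,0,0],"claw": 1},
    {"twist": [0,0,0],"slide": [0.24,0,0],"claw": 1},
    {"twist": [0,0,0],"slide": [0.36,0,0],"claw": 1},
    {"twist": [0,0,0],"slide": [0.48,0,0],"claw": 1},
    {"twist": [0,0,0],"slide": [0.6,0,0],"claw": 1},
    {"twist": [0,0,0],"slide": [0.72,0,0],"claw": 1},
    {"twist": [0,0,0],"slide": [0.84,0,0],"claw": 1},
    {"twist": [0,0,0],"slide": [0.96,0,0],"claw": 1}
  ]
}}

```text
time_s: 13.05
eef_pos: [0.5447, -0.1392, 0.0442]
tool_rot: [[-0.098, 0.995, 0.0], [0.995, 0.098, -0.0], [-0.0, 0.0, -1.0]]
force: [0.0, -1.6, 2.2]
grip_width: 0.0858
gripper_force: 1.7
```

Request:
{"method": "arm_command", "body": {
  "deltas": [
    {"twist": [0,0,0],"slide": [0.12,0,0],"claw": 1},
    {"twist": [0,0,0],"slide": [0.24,0,0],"claw": 1},
    {"twist": [0,0,0],"slide": [0.36,0,0],"claw": 1},
    {"twist": [0,0,0],"slide": [0.48,0,0],"claw": 1},
    {"twist": [0,0,0],"slide": [0.6,0,0],"claw": 1},
    {"twist": [0,0,0],"slide": [0.68,0,0],"claw": 1},
    {"twist": [0,0,0],"slide": [0.68,0,0],"claw": 1}
  ]
}}

```text
time_s: 13.92
eef_pos: [0.5419, -0.1118, 0.044]
tool_rot: [[-0.098, 0.995, -0.0], [0.995, 0.098, 0.0], [0.0, 0.0, -1.0]]
force: [0.1, -0.3, 3.3]
grip_width: 0.0854
gripper_force: 1.6
```

Request:
{"method": "arm_command", "body": {
  "deltas": [
    {"twist": [0,0,0],"slide": [-0.1,0,-1],"claw": 1},
    {"twist": [0,0,0],"slide": [-0.1,0,-2.5],"claw": 1},
    {"twist": [0,0,0],"slide": [-0.1,0,-2.5],"claw": 1},
    {"twist": [0,0,0],"slide": [-0.1,0,-2.5],"claw": 1},
    {"twist": [0,0,0],"slide": [-0.1,0,-2.5],"claw": 1}
  ]
}}

```text
time_s: 14.55
eef_pos: [0.541, -0.1158, 0.1421]
tool_rot: [[-0.098, 0.995, -0.004], [0.995, 0.098, 0.001], [0.002, -0.004, -1.0]]
force: [-0.1, -0.6, 0.1]
grip_width: 0.0856
gripper_force: 0.0
```

```bash
python3 m2.py w5; python3 go.py
```

```text
deck dz mm -0.2965534270962661
panel [-0.7  2.3] [ 84.1 124.7] yaw -0.07 29455
t 14.6 now housing mm [ -1.4 -60.1] 142.2 F [ 0.3 -0.7  0.2] yaw err deg 0.01
```

View pics/w5.png

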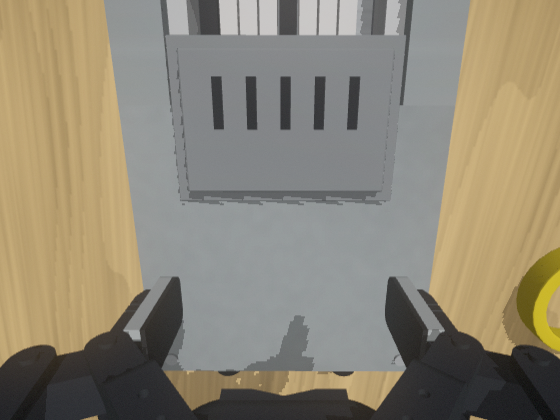

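The cover (columns 168–403, rows 35–202) lies straight, with its nose over the bay: x -0.7 mm, skew -0.07°. I'll push it on past tipping.

Request:
{"method": "arm_command", "body": {
  "deltas": [
    {"twist": [0,0,0],"slide": [-0.03,0,1.2],"claw": 1},
    {"twist": [0,0,0],"slide": [-0.03,0,2.2],"claw": 1},
    {"twist": [0,0,0],"slide": [-0.03,0,2.5],"claw": 1},
    {"twist": [0,0,0],"slide": [-0.03,0,2.5],"claw": 1},
    {"twist": [0,0,0],"slide": [0.05,0,2.5],"claw": 1},
    {"twist": [0,0,0],"slide": [0.15,0,2.5],"claw": 1},
    {"twist": [0,0,0],"slide": [0.25,0,2.5],"claw": 1}
  ]
}}

```text
time_s: 15.48
eef_pos: [0.5417, -0.1063, 0.0443]
tool_rot: [[-0.098, 0.995, 0.001], [0.995, 0.098, -0.001], [-0.001, 0.001, -1.0]]
force: [0.0, -2.1, 0.2]
grip_width: 0.0856
gripper_force: 0.8
```

Request:
{"method": "arm_command", "body": {
  "deltas": [
    {"twist": [0,0,0],"slide": [0.08,0,0],"claw": 1},
    {"twist": [0,0,0],"slide": [0.16,0,0],"claw": 1},
    {"twist": [0,0,0],"slide": [0.24,0,0],"claw": 1},
    {"twist": [0,0,0],"slide": [0.32,0,0],"claw": 1},
    {"twist": [0,0,0],"slide": [0.4,0,0],"claw": 1},
    {"twist": [0,0,0],"slide": [0.48,0,0],"claw": 1},
    {"twist": [0,0,0],"slide": [0.56,0,0],"claw": 1},
    {"twist": [0,0,0],"slide": [0.64,0,0],"claw": 1}
  ]
}}

```text
time_s: 16.48
eef_pos: [0.539, -0.0808, 0.0442]
tool_rot: [[-0.098, 0.995, 0.001], [0.995, 0.098, -0.0], [-0.0, 0.0, -1.0]]
force: [0.6, -3.1, 3.1]
grip_width: 0.0854
gripper_force: 2.6
```

```bash
python3 go.py 0,3,44; python3 -c "
from h import wrist; wrist('w6')"
```

```text
t 16.48 now housing mm [ -0.1 -24.9] 44.2 F [ 0.6 -3.1  3.1] yaw err deg 0.0
0,3,44 slide [0.698 0.001 0.004]
```

View pics/w6.png

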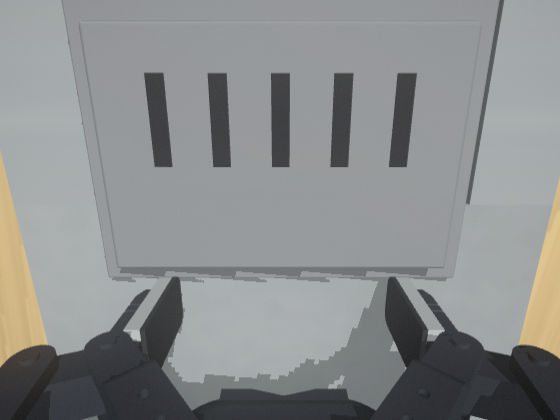

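The cover spans columns 65–500 at the top of this view and its rear edge is at row 275, in front of the fingers; the bay rim corner shows at (470,203). Next I'll check the tilt from depth while pushing on.

```bash
cat > tilt.py <<'E'
from h import *
f=np.load('house.npz'); H,o=f['H'],f['o']
s,d,R,t,P=wrist(); Q=P.copy(); Q[...,:2]=(P[...,:2]-o)@H.T; Q*=1000
def q(v0,v1,u0=120,u1=440):
    p=Q[v0:v1,u0:u1].reshape(-1,3); return p[d['range_z'][v0:v1,u0:u1].ravel()>0]
p=q(35,255); A=np.c_[p[:,:2],np.ones(len(p))]
for _ in range(3):
    c=np.linalg.lstsq(A,p[:,2],rcond=None)[0]; k=abs(A@c-p[:,2])<1.5; A,p=A[k],p[k]
print('panel tilt dz/dx,dz/dy',c[:2].round(4),'rms',(A@c-p[:,2]).std().round(2),'z at panel y range',[(y.round(1),(c[1]*y+c[2]).round(1)) for y in np.percentile(p[:,1],[1,50,99])])
E
python3 tilt.py
```

```text
panel tilt dz/dx,dz/dy [0.0001 0.0006] rms 0.59 z at panel y range [(np.float64(-1.4), np.float64(66.7)), (np.float64(37.9), np.float64(66.7)), (np.float64(70.9), np.float64(66.7))]
```

Run:
```python
from h import *
f=np.load('house.npz'); H,o=f['H'],f['o']
s,d,R,t,P=wrist(); Q=P.copy(); Q[...,:2]=(P[...,:2]-o)@H.T; Q*=1000; Z=Q[...,2]+.3
im=d['frame']
for v in (8,20,40,60,80,110,140,170,190,215,240):
    c=np.flatnonzero(Z[v]>57.3); g=c[(c>40)&(c<530)]; a,b=g[0],g[-1]
    y=Q[v,280,1]
    e=lambda u,z:((ray(d,R,t,[(u,v)],z/1000)-o)@H.T*1000)[0].round(1)
    r=np.flatnonzero((abs(Z[v]-55)<1.5)&(np.arange(560)>b)); l=np.flatnonzero((abs(Z[v]-55)<1.5)&(np.arange(560)<a))
    print(v,'cover px',a,b,'x',e(a-.5,59)[0],e(b+.5,59)[0],'y',e(a,59)[1],'| deck edge px',l[-1] if len(l) else None,r[0] if len(r) else None, 'x',e(l[-1]+.5,55)[0] if len(l) else None,e(r[0]-.5,55)[0] if len(r) else None, 'zgap',Z[v,b+1:b+5].round(0))
```

```text
8 cover px 63 497 x -70.5 68.5 y 80.3 | deck edge px 61 500 x -73.0 71.3 zgap [51. 52. 54. 55.]
20 cover px 65 521 x -70.5 76.8 y 76.9 | deck edge px 64 522 x -72.7 79.3 zgap [55. 55. 55. 55.]
40 cover px 53 492 x -75.6 68.6 y 71.0 | deck edge px 52 494 x -77.9 71.0 zgap [53. 54. 54. 55.]
60 cover px 72 496 x -70.5 71.0 y 65.0 | deck edge px 71 497 x -72.7 73.2 zgap [56. 55. 56. 56.]
80 cover px 75 485 x -70.6 68.4 y 58.7 | deck edge px 74 488 x -72.8 71.3 zgap [52. 53. 55. 54.]
110 cover px 80 480 x -70.7 68.4 y 48.9 | deck edge px 79 483 x -72.9 71.3 zgap [53. 53. 54. 54.]
140 cover px 46 475 x -84.6 68.4 y 38.7 | deck edge px 45 478 x -87.2 71.3 zgap [52. 53. 54. 53.]
170 cover px 68 506 x -78.8 81.5 y 27.9 | deck edge px 67 507 x -81.3 84.1 zgap [56. 54. 54. 55.]
190 cover px 94 515 x -70.5 86.4 y 20.3 | deck edge px 93 516 x -72.8 89.1 zgap [55. 55. 55. 54.]
215 cover px 99 519 x -70.3 89.9 y 10.5 | deck edge px 97 520 x -72.9 92.7 zgap [54. 55. 56. 55.]
240 cover px 103 459 x -70.4 68.6 y 0.3 | deck edge px 102 460 x -72.6 70.8 zgap [55. 55. 54. 55.]
```

Run:
```python
import cv2
g=cv2.cvtColor(cv2.imread('pics/w6.png'),6)
for v in (20,60,100,140,180,195,230): print(v,'L',g[v,55:110].tolist() if v<150 else g[v,80:110].tolist(),'R',g[v,455:510].tolist())
```

```text
20 L [166, 165, 166, 166, 167, 165, 167, 167, 167, 164, 128, 148, 146, 148, 147, 147, 147, 148, 148, 147, 148, 149, 147, 147, 148, 148, 147, 130, 139, 140, 140, 139, 139, 140, 139, 139, 140, 140, 140, 141, 141, 140, 139, 139, 140, 140, 141, 141, 140, 141, 140, 140, 140, 140, 140] R [143, 144, 144, 144, 144, 145, 144, 143, 145, 144, 144, 142, 143, 143, 143, 144, 143, 143, 144, 143, 144, 143, 144, 149, 149, 149, 149, 149, 149, 149, 149, 150, 150, 149, 148, 150, 150, 148, 150, 150, 140, 96, 88, 87, 87, 110, 167, 166, 165, 166, 166, 166, 166, 166, 166]
60 L [169, 168, 168, 169, 170, 169, 169, 169, 169, 169, 168, 169, 169, 170, 169, 168, 151, 134, 151, 150, 149, 150, 149, 149, 149, 148, 148, 150, 149, 127, 135, 145, 151, 151, 151, 151, 151, 150, 150, 149, 151, 150, 151, 150, 150, 151, 151, 151, 150, 151, 150, 150, 151, 150, 151] R [152, 152, 152, 152, 152, 152, 152, 151, 151, 152, 151, 151, 152, 152, 152, 152, 152, 152, 151, 149, 144, 143, 150, 151, 151, 151, 151, 151, 152, 151, 151, 151, 151, 148, 125, 88, 88, 90, 98, 163, 168, 169, 168, 168, 168, 169, 169, 167, 169, 168, 169, 168, 167, 
[... 1721 characters left out ...]
53, 153, 154, 154, 153, 153, 153, 153, 153, 154, 147, 103, 89, 90, 99, 155, 171, 173, 172, 171, 172, 172, 172, 171, 172, 172, 173, 172, 171, 172, 172, 172, 171, 171, 172, 173, 172, 172, 172, 172, 173, 171, 172, 172, 172, 172, 172, 171, 171, 171, 172, 172, 171, 172]
230 L [174, 172, 173, 174, 173, 174, 173, 175, 174, 173, 174, 175, 175, 174, 174, 174, 175, 176, 176, 174, 157, 141, 153, 153, 154, 153, 153, 153, 154, 153] R [152, 152, 152, 154, 154, 151, 160, 167, 167, 167, 167, 166, 168, 166, 167, 167, 169, 168, 168, 168, 168, 167, 168, 168, 168, 167, 168, 167, 167, 168, 167, 166, 166, 167, 167, 166, 167, 166, 166, 166, 167, 166, 166, 166, 166, 166, 166, 166, 166, 166, 167, 166, 167, 166, 167]
```

The cover is aligned (about -1 mm in x) but still flat: friction on the fingers is holding its rear edge. I'll back off a little so it can tip.

Request:
{"method": "arm_command", "body": {
  "deltas": [
    {"twist": [0,0,0],"slide": [-0.05,0,0],"claw": 1},
    {"twist": [0,0,0],"slide": [-0.15,0,0],"claw": 1},
    {"twist": [0,0,0],"slide": [-0.15,0,0],"claw": 1},
    {"twist": [0,0,0],"slide": [-0.15,0,0],"claw": 1}
  ]
}}

```text
time_s: 17.12
eef_pos: [0.5391, -0.0868, 0.0437]
tool_rot: [[-0.098, 0.995, -0.001], [0.995, 0.098, 0.0], [0.0, -0.001, -1.0]]
force: [-0.1, 0.1, -0.1]
grip_width: 0.0856
gripper_force: 0.0
```

```bash
python3 tilt.py; python3 go.py
```

```text
panel tilt dz/dx,dz/dy [-1.0e-04 -1.7e-01] rms 0.58 z at panel y range [(np.float64(-4.6), np.float64(69.8)), (np.float64(32.3), np.float64(63.5)), (np.float64(65.8), np.float64(57.8))]
t 17.18 now housing mm [ -0.5 -30.9] 43.8 F [-0.6  0.4 -0.6] yaw err deg 0.02
```

It has tipped: slope -0.17, with the nose on the ledges and level in x. I'll push on gently.

Request:
{"method": "arm_command", "body": {
  "deltas": [
    {"twist": [0,0,0],"slide": [0.08,0,0],"claw": 1},
    {"twist": [0,0,0],"slide": [0.16,0,0],"claw": 1},
    {"twist": [0,0,0],"slide": [0.24,0,0],"claw": 1},
    {"twist": [0,0,0],"slide": [0.32,0,0],"claw": 1},
    {"twist": [0,0,0],"slide": [0.4,0,0],"claw": 1},
    {"twist": [0,0,0],"slide": [0.48,0,0],"claw": 1},
    {"twist": [0,0,0],"slide": [0.56,0,0],"claw": 1}
  ]
}}

```text
time_s: 18.05
eef_pos: [0.5372, -0.0643, 0.044]
tool_rot: [[-0.098, 0.995, 0.0], [0.995, 0.098, -0.0], [-0.0, 0.0, -1.0]]
force: [-0.2, -1.2, -0.8]
grip_width: 0.0852
gripper_force: 0.4
```

```bash
python3 tilt.py; python3 go.py 0,3,44
```

```text
panel tilt dz/dx,dz/dy [ 1.000e-04 -1.383e-01] rms 0.6 z at panel y range [(np.float64(14.8), np.float64(66.6)), (np.float64(53.5), np.float64(61.2)), (np.float64(88.6), np.float64(56.4))]
t 18.1 now housing mm [-0.3 -8. ] 44.0 F [-0.6  0.3  0.4] yaw err deg 0.0
0,3,44 slide [ 0.276  0.007 -0.   ]
```

Request:
{"method": "arm_command", "body": {
  "deltas": [
    {"twist": [0,0,0],"slide": [0.06,0,0],"claw": 1},
    {"twist": [0,0,0],"slide": [0.12,0,0],"claw": 1},
    {"twist": [0,0,0],"slide": [0.18,0,0],"claw": 1},
    {"twist": [0,0,0],"slide": [0.23,0,0],"claw": 1},
    {"twist": [0,0,0],"slide": [0.26,0,0],"claw": 1},
    {"twist": [0,0,0],"slide": [0.28,0,0],"claw": 1},
    {"twist": [0,0,0],"slide": [0.29,0,0],"claw": 1}
  ]
}}

```text
time_s: 18.98
eef_pos: [0.5361, -0.053, 0.044]
tool_rot: [[-0.098, 0.995, 0.0], [0.995, 0.098, -0.0], [-0.0, 0.0, -1.0]]
force: [0.1, -1.2, 0.8]
grip_width: 0.0854
gripper_force: 0.5
```

```bash
python3 tilt.py; python3 go.py 0,3,44
```

```text
panel tilt dz/dx,dz/dy [ 1.000e-04 -1.232e-01] rms 0.6 z at panel y range [(np.float64(25.5), np.float64(65.2)), (np.float64(64.7), np.float64(60.4)), (np.float64(100.0), np.float64(56.0))]
t 19.02 now housing mm [-0.2  3. ] 44.0 F [ 0.3 -0.8  0.4] yaw err deg 0.01
0,3,44 slide [-0.001  0.006 -0.   ]
```

Request:
{"method": "arm_command", "body": {
  "deltas": [
    {"twist": [0,0,0],"slide": [0.02,0,0],"claw": 1},
    {"twist": [0,0,0],"slide": [0.04,0,0],"claw": 1},
    {"twist": [0,0,0],"slide": [0.06,0,0],"claw": 1},
    {"twist": [0,0,0],"slide": [0.06,0,0],"claw": 1}
  ]
}}

```text
time_s: 19.52
eef_pos: [0.5357, -0.0504, 0.0439]
tool_rot: [[-0.098, 0.995, -0.0], [0.995, 0.098, 0.0], [0.0, -0.0, -1.0]]
force: [-0.5, -1.2, -0.6]
grip_width: 0.0853
gripper_force: 0.0
```

```bash
python3 tilt.py; python3 go.py
```

```text
panel tilt dz/dx,dz/dy [-0.     -0.1159] rms 0.6 z at panel y range [(np.float64(27.9), np.float64(64.6)), (np.float64(67.3), np.float64(60.0)), (np.float64(102.7), np.float64(55.9))]
t 19.57 now housing mm [-0.3  5.6] 44.0 F [-0.9 -0.4  0.3] yaw err deg 0.01
```

Request:
{"method": "arm_command", "body": {
  "deltas": [
    {"twist": [0,0,0],"slide": [0.02,0,0],"claw": 1},
    {"twist": [0,0,0],"slide": [0.04,0,0],"claw": 1},
    {"twist": [0,0,0],"slide": [0.06,0,0],"claw": 1},
    {"twist": [0,0,0],"slide": [0.06,0,0],"claw": 1}
  ]
}}

```text
time_s: 20.08
eef_pos: [0.5356, -0.0481, 0.044]
tool_rot: [[-0.098, 0.995, -0.0], [0.995, 0.098, -0.0], [-0.0, -0.0, -1.0]]
force: [0.1, 0.3, 0.0]
grip_width: 0.0855
gripper_force: 0.0
```

```bash
python3 tilt.py; python3 go.py
```

```text
panel tilt dz/dx,dz/dy [ 0.     -0.1028] rms 0.6 z at panel y range [(np.float64(29.6), np.float64(63.4)), (np.float64(69.5), np.float64(59.3)), (np.float64(105.0), np.float64(55.7))]
t 20.12 now housing mm [-0.2  7.9] 44.0 F [-0.3  0.6 -0.4] yaw err deg 0.0
```

Request:
{"method": "arm_command", "body": {
  "deltas": [
    {"twist": [0,0,0],"slide": [0.02,0,0],"claw": 1},
    {"twist": [0,0,0],"slide": [0.04,0,0],"claw": 1},
    {"twist": [0,0,0],"slide": [0.06,0,0],"claw": 1},
    {"twist": [0,0,0],"slide": [0.06,0,0],"claw": 1}
  ]
}}

```text
time_s: 20.62
eef_pos: [0.5354, -0.0458, 0.044]
tool_rot: [[-0.098, 0.995, 0.0], [0.995, 0.098, -0.0], [-0.0, 0.0, -1.0]]
force: [0.3, 0.4, 0.2]
grip_width: 0.0856
gripper_force: 0.1
```

```bash
python3 tilt.py; python3 go.py; python3 -c "
from h import wrist; wrist('w7')"
```

```text
panel tilt dz/dx,dz/dy [ 1.000e-04 -1.041e-01] rms 0.58 z at panel y range [(np.float64(31.9), np.float64(63.2)), (np.float64(71.1), np.float64(59.1)), (np.float64(106.4), np.float64(55.4))]
t 20.68 now housing mm [-0.2 10.3] 44.0 F [ 0.5 -0.7  0.7] yaw err deg 0.0
```

View pics/w7.png

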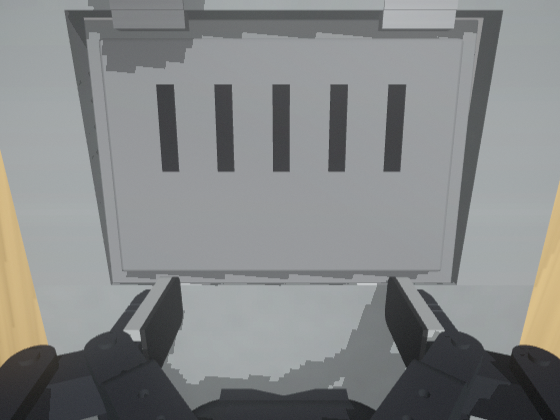

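The cover lies in the bay with its front edge near row 18 at the lips (150,18) and (420,18), and its rear edge near row 283 at the finger tips. I'll compute the positions of its edges.

Run:
```python
from h import *
f=np.load('house.npz'); H,o=f['H'],f['o']
s,d,R,t,P=wrist(); Q=P.copy(); Q[...,:2]=(P[...,:2]-o)@H.T; Q*=1000
g=cv2.cvtColor(d['frame'],cv2.COLOR_RGB2GRAY)
for u in (230,285,340):
    print(u,'front gray',g[4:45:1,u].tolist()); print('  yz',[tuple(Q[v,u,1:].round(1)) for v in range(8,44,4)])
    print('  rear',g[262:292,u].tolist()); print('  yz',[tuple(Q[v,u,1:].round(1)) for v in range(262,293,3)])
```

```text
230 front gray [168, 168, 168, 168, 167, 156, 113, 88, 88, 89, 85, 86, 86, 87, 87, 93, 104, 110, 112, 111, 112, 113, 112, 112, 112, 112, 112, 112, 111, 112, 111, 111, 112, 111, 139, 151, 153, 154, 154, 155, 153]
  yz [(np.float64(115.9), np.float64(55.3)), (np.float64(115.5), np.float64(51.2)), (np.float64(115.7), np.float64(43.9)), (np.float64(114.1), np.float64(45.9)), (np.float64(112.6), np.float64(47.0)), (np.float64(111.4), np.float64(46.6)), (np.float64(110.0), np.float64(47.1)), (np.float64(108.7), np.float64(47.4)), (np.float64(106.3), np.float64(55.6))]
  rear [154, 153, 154, 154, 153, 153, 152, 147, 131, 114, 114, 114, 143, 152, 152, 153, 154, 153, 154, 154, 130, 135, 146, 162, 167, 168, 169, 167, 168, 169]
  yz [(np.float64(27.9), np.float64(63.5)), (np.float64(27.3), np.float64(64.8)), (np.float64(25.5), np.float64(63.7)), (np.float64(20.6), np.float64(56.9)), (np.float64(18.7), np.float64(55.9)), (np.float64(17.4), np.float64(56.0)), (np.float64(16.9), np.float64(57.7)), (np.float64(13.0), np.float64(53.1)), (np.float64(12.6), np.float64(55.0)), (np.float64(10.7), np.flo
[... 1649 characters left out ...]
), (np.float64(110.2), np.float64(45.9)), (np.float64(108.9), np.float64(46.2)), (np.float64(106.2), np.float64(56.3))]
  rear [153, 154, 155, 153, 153, 152, 152, 145, 128, 113, 114, 114, 115, 114, 114, 113, 143, 152, 153, 154, 133, 108, 100, 153, 167, 167, 166, 166, 166, 165]
  yz [(np.float64(28.4), np.float64(64.6)), (np.float64(27.3), np.float64(65.0)), (np.float64(26.0), np.float64(64.7)), (np.float64(20.4), np.float64(56.5)), (np.float64(18.5), np.float64(55.6)), (np.float64(17.9), np.float64(57.0)), (np.float64(16.5), np.float64(56.9)), (np.float64(12.8), np.float64(53.0)), (np.float64(13.1), np.float64(55.8)), (np.float64(11.1), np.float64(54.8)), (np.float64(9.4), np.float64(54.4))]
```

The front flange is at y≈115, under the lips (which reach back to 110.5), and the rear is resting on the catch noses at y≈15.5. Next I'll lift, move over the rear of the panel and press.

Request:
{"method": "arm_command", "body": {
  "deltas": [
    {"twist": [0,0,0],"slide": [-0.1,0,-0.1],"claw": 1},
    {"twist": [0,0,0],"slide": [-0.1,0,-0.6],"claw": 1},
    {"twist": [0,0,0],"slide": [0.54,0,-0.8],"claw": 1},
    {"twist": [0,0,0],"slide": [0.54,0,-0.6],"claw": 1},
    {"twist": [0,0,0],"slide": [0.54,0,-0.4],"claw": 1},
    {"twist": [0,0,0],"slide": [0.54,0,-0.33],"claw": 1},
    {"twist": [0,0,0],"slide": [0.54,0,-0.33],"claw": 1},
    {"twist": [0,0,0],"slide": [0.54,0,-0.33],"claw": 1}
  ]
}}

```text
time_s: 21.78
eef_pos: [0.5333, -0.0246, 0.0571]
tool_rot: [[-0.098, 0.995, -0.0], [0.995, 0.098, -0.0], [-0.0, -0.0, -1.0]]
force: [0.1, -0.4, -0.7]
grip_width: 0.0853
gripper_force: 0.0
```

```bash
python3 go.py 0,32,43
```

```text
t 21.77 now housing mm [-0.2 31.5] 57.1 F [ 0.1 -0.4 -0.7] yaw err deg 0.03
0,32,43 slide [0.013 0.004 0.352]
```

Tips are at about z 69.6 and the panel rear at about 64.5. I'll press down in steps.

Request:
{"method": "arm_command", "body": {
  "deltas": [
    {"twist": [0,0,0],"slide": [0,0,0.06],"claw": 1},
    {"twist": [0,0,0],"slide": [0,0,0.11],"claw": 1},
    {"twist": [0,0,0],"slide": [0,0,0.13],"claw": 1},
    {"twist": [0,0,0],"slide": [0,0,0.15],"claw": 1},
    {"twist": [0,0,0],"slide": [0,0,0.17],"claw": 1},
    {"twist": [0,0,0],"slide": [0,0,0.17],"claw": 1}
  ]
}}

```text
time_s: 22.52
eef_pos: [0.5333, -0.0242, 0.0506]
tool_rot: [[-0.098, 0.995, 0.0], [0.995, 0.098, 0.0], [0.0, 0.0, -1.0]]
force: [-0.7, 1.9, 1.9]
grip_width: 0.0854
gripper_force: 1.0
```

Request:
{"method": "arm_command", "body": {
  "deltas": [
    {"twist": [0,0,0],"slide": [0,0,0.02],"claw": 1},
    {"twist": [0,0,0],"slide": [0,0,0.04],"claw": 1},
    {"twist": [0,0,0],"slide": [0,0,0.05],"claw": 1}
  ]
}}

```text
time_s: 22.9
eef_pos: [0.5336, -0.0239, 0.0493]
tool_rot: [[-0.098, 0.995, 0.001], [0.995, 0.098, 0.001], [0.001, 0.001, -1.0]]
force: [-2.4, 2.8, 8.3]
grip_width: 0.0849
gripper_force: 4.2
```

Request:
{"method": "arm_command", "body": {
  "deltas": [
    {"twist": [0,0,0],"slide": [0,0,0.02],"claw": 1},
    {"twist": [0,0,0],"slide": [0,0,0.04],"claw": 1},
    {"twist": [0,0,0],"slide": [0,0,0.04],"claw": 1}
  ]
}}

```text
time_s: 23.28
eef_pos: [0.5338, -0.0237, 0.0479]
tool_rot: [[-0.098, 0.995, 0.002], [0.995, 0.098, 0.001], [0.001, 0.002, -1.0]]
force: [-1.2, 3.5, 9.5]
grip_width: 0.085
gripper_force: 4.3
```

Request:
{"method": "arm_command", "body": {
  "deltas": [
    {"twist": [0,0,0],"slide": [0,0,0.02],"claw": 1},
    {"twist": [0,0,0],"slide": [0,0,0.04],"claw": 1},
    {"twist": [0,0,0],"slide": [0,0,0.04],"claw": 1}
  ]
}}

```text
time_s: 23.65
eef_pos: [0.5339, -0.0241, 0.0463]
tool_rot: [[-0.098, 0.995, 0.002], [0.995, 0.098, 0.0], [-0.0, 0.002, -1.0]]
force: [1.0, -0.1, 0.4]
grip_width: 0.0855
gripper_force: 0.0
```

Request:
{"method": "arm_command", "body": {
  "deltas": [
    {"twist": [0,0,0],"slide": [0,0,0.02],"claw": 1},
    {"twist": [0,0,0],"slide": [0,0,0.05],"claw": 1},
    {"twist": [0,0,0],"slide": [0,0,0.08],"claw": 1},
    {"twist": [0,0,0],"slide": [0,0,0.09],"claw": 1},
    {"twist": [0,0,0],"slide": [0,0,0.09],"claw": 1}
  ]
}}

```text
time_s: 24.28
eef_pos: [0.5332, -0.0245, 0.0418]
tool_rot: [[-0.098, 0.995, -0.0], [0.995, 0.098, -0.0], [-0.0, -0.0, -1.0]]
force: [-1.9, -0.4, 5.9]
grip_width: 0.0854
gripper_force: 2.7
```

```bash
python3 tilt.py; python3 go.py
```

```text
panel tilt dz/dx,dz/dy [ 0.0003 -0.0046] rms 0.53 z at panel y range [(np.float64(50.2), np.float64(54.8)), (np.float64(85.6), np.float64(54.6)), (np.float64(128.2), np.float64(54.4))]
t 24.32 now housing mm [-0.3 31.7] 41.9 F [-0.8 -0.9  6.1] yaw err deg 0.01
```

It's level and down. One firmer press at about 15 N, then I'll lift and verify.

Request:
{"method": "arm_command", "body": {
  "deltas": [
    {"twist": [0,0,0],"slide": [0,0,0.02],"claw": 1},
    {"twist": [0,0,0],"slide": [0,0,0.04],"claw": 1},
    {"twist": [0,0,0],"slide": [0,0,0.05],"claw": 1}
  ]
}}

```text
time_s: 24.7
eef_pos: [0.5332, -0.0245, 0.0417]
tool_rot: [[-0.098, 0.995, 0.0], [0.995, 0.098, -0.0], [-0.0, 0.0, -1.0]]
force: [-5.0, -0.4, 20.7]
grip_width: 0.085
gripper_force: 11.0
```

Request:
{"method": "arm_command", "body": {
  "deltas": [
    {"twist": [0,0,0],"slide": [0,0,-0.1],"claw": 1},
    {"twist": [0,0,0],"slide": [0,0,-0.8],"claw": 1},
    {"twist": [0,0,0],"slide": [-1.2,0,-2.2],"claw": 1},
    {"twist": [0,0,0],"slide": [-1.5,0,-2.5],"claw": 1},
    {"twist": [0,0,0],"slide": [-1.5,0,-2.5],"claw": 1},
    {"twist": [0,0,0],"slide": [-1.5,0,-2.5],"claw": 1},
    {"twist": [0,0,0],"slide": [-1.5,0,-2.5],"claw": 1}
  ]
}}

```text
time_s: 25.58
eef_pos: [0.5381, -0.0831, 0.138]
tool_rot: [[-0.099, 0.995, -0.003], [0.995, 0.099, 0.001], [0.001, -0.003, -1.0]]
force: [-0.4, 0.9, 0.0]
grip_width: 0.0852
gripper_force: 0.0
```

```bash
python3 go.py
python3 - <<'E'
from h import *
f=np.load('house.npz'); H,o=f['H'],f['o']
s,d,R,t,P=wrist(); Q=P.copy(); Q[...,:2]=(P[...,:2]-o)@H.T; Q*=1000
x,y,Z=Q[...,0],Q[...,1],Q[...,2]; m=(abs(x)<58)&(y>27)&(y<102)&(abs(Z-55)<4)
c=np.linalg.lstsq(np.c_[x[m],y[m]-64.75,np.ones(m.sum())],Z[m],rcond=None)[0]
dk=(abs(x)<90)&(y>-60)&(y<8)&(abs(Z-55)<4)
print('panel slopes',c[:2].round(4),'z centre',c[2].round(2),'rear',(c[2]-50*c[1]).round(2),'deck z',np.median(Z[dk]).round(2),m.sum())
fr=d['frame'][:,:,::-1]; v,u=np.where((abs(x)<85)&(y>0)&(y<122)&(abs(Z-52)<12)); cr=fr[max(v.min()-10,0):v.max()+10,u.min():u.max()]
cv2.imwrite('pics/fin.png',cv2.resize(cr,None,fx=780/cr.shape[1],fy=780/cr.shape[1],interpolation=cv2.INTER_CUBIC)); print(cr.shape)
E
```

```text
t 25.57 now housing mm [ -1.2 -27.1] 138.0 F [-0.4  0.9  0. ] yaw err deg -0.05
panel slopes [0.0001 0.0012] z centre 54.7 rear 54.64 deck z 54.68 26386
(189, 302, 3)
```

View pics/fin.png

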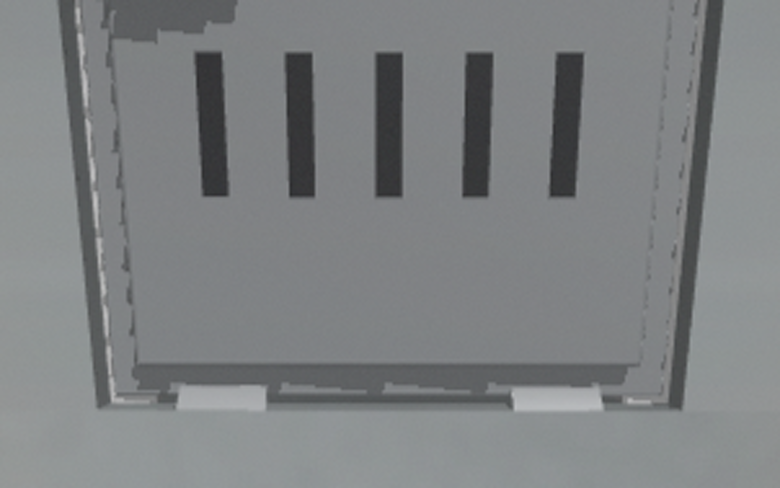

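Both catches (222,397) and (557,397) stand fully out over the cover's rear flange. The panel is level and flush with the deck (54.70 against 54.68 mm).

```bash
python3 -c "
from workcell import job; print(job.sign_off())"
```

```text
the job is handed in; nothing more can be done
None
```

The cover is home in the bay: front edge under the lips, both catches sprung out over its rear edge, level and flush with the deck, at most about 21 N measured while pressing; handed in at about 26 s, with no verdict returned.

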